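# Load the spring magazine of a sensor feeder

## Robot

A 6-joint arm with a two-finger parallel gripper is mounted at the origin on a cart in front of the work surface, level with it; the furniture and walls round the work are solid. World frame = base frame: x ahead of the robot, y to its left, z up, the work surface at z = 0. Lengths are in mm, angles in rad, forces in N, time in s.
With the tool pointing down it reaches from about 350 to 975 mm from the base axis. Payload 7.1 kg.
Tool frame: the origin (TCP) lies midway between the tips of the shut fingers; the grasp point (between the pads) lies 19 mm behind it (ctrl.grip_point_offset is the distance from the TCP to the grasp point, in mm); z points along the fingers, y is the line along which they close (so a half turn about z gives the same grasp; the last joint's range is limited). The gripper opens to 88 mm and grips with 3 to 60 N. Pads are 20 mm wide; open, the fingers measure 115 mm over their backs; the gripper's body (75 mm by 178 mm) begins 61 mm behind the grasp point.
Start: joints at [-1.121, 0.423, 1.63, -0, 1.089, -0.019], TCP at [282.399, -557.544, 222.675] pointing down, gripper open.
Joint ranges: [-3, 3], [-0.9, 2.11], [0.09, 2.58], [-1.31, 4.45], [0.11, 2.69], [-2.54, 2.54]. Speed limits (rad/s): [2.39, 2.39, 3.01, 3.14, 3.14, 3.14].

## Interface

Orientations are given as a rotation vector (axis times angle).
In Python, from workcell import get_obs, optics, close_job, spotter, ctrl gives the robot as it stands. The module is installed in compiled form; this text tells all that it offers.
- The arm moves only by the tool move_arm, never from a script. Its argument "rows" is a list of rows, each a list of 5 numbers: the shift along the tool's x, y, z in cm, then the turn about the tool's z in degrees, then the opening in per cent of the stroke, from 0 (shut) to 100 (fully open). A call has 1 to 10 rows; each row shifts and turns the commanded pose from where the row before left it, along the tool's axes as they then stand; what a row does not reach is not made up. A row lasts 1/8 s, in which the tool goes at most 62.5 mm and 10.7 degrees, less where a joint would pass 70% of its speed; a pose out of reach is approached as far as the arm can. A call with a gripper value outside its range is refused whole. The fingers move at their own pace and stop on an object; the grip force is fixed at half the most. Time passes only in rows, so rows that do not move let the fingers close. It gives the time, the measured TCP pose, the force, the opening and the grip force at its end, in the units of the state.
- get_obs(): the state, without advancing time (a new reading comes with each control period).
- optics.get_image(name): name is "scene" or "side" or "wrist"; returns the picture (384x512x3 uint8, blue, green, red); there is no depth.
- optics.calibration(name): a dict with "camera_matrix" (3x3 intrinsics, pixels), "xyz" and "orientation" of the camera in the world. Camera axes: x right, y down, z forward; pixel columns grow to the right and rows downward; lengths in mm; the calibration is good to about 2 mm. A picture is of the moment at which its call begins: read the wrist's pose just before it. calibration takes no time and is no camera call; for the wrist camera it gives the pose at the moment of the call.
- close_job(): hands the job in; it is judged then, once.
Trained networks look in the newest picture that a camera, given by its name, has taken for a name from the list of things; names that differ only in an ending like _2 or _b are one class to them, and where a whole thing is asked for, a point or a joint stands for the part that bears it (a point fixed in the world has none). Each returns a list of dicts, best first, with "conf" (0 to 1); they miss things now and then, are a little off and sometimes report something else, mostly with a low value. They report only what shows in the picture. A call takes as long as a camera call.
- spotter.find_in(camera, label): "point" ([column, row] in pixels, amid what is visible of it).
- spotter.regions_of(camera, label): "region" (384x512 bool, what is visible of it) and "point" ([column, row] in pixels, amid what is visible of it).
The state is a dict: "t": time; "qpos": joint angles; "qvel": joint speeds; "joint_torque": joint torques, N m; "ee_pos": TCP position; "orientation": TCP orientation; "ft_force": force on the tool from outside, world axes, zero at the start; "moment": the same for the moment, N m; "width": finger opening in mm; "grasp_force": force on a finger pad.
Only numpy, scipy, OpenCV 4.12 (cv2) and the standard library are available. Lean on these libraries where they do the work, as an engineer would, in place of code of your own. Each camera call takes 0.05 s, during which the arm holds its last target. There are 200 camera calls.

## Task

Load the two metal sensor carriers into the spring magazine of the feeder on the bench: first push the thick carrier down until both catches have snapped over it, then put the thin one on top of it and push that down until both catches hold it too. Leave both carriers lying level in the column, held down by the catches, and do not disturb the other things on the bench.

Things in the scene. Friction and masses are not known exactly. Their poses are not given: they have to be found in the camera images.
- feeder: The feeder's magazine, fixed: an upright grey column, open at the top, on a base plate 130 x 200 x 14 mm. Origin: centre of the plate's underside, on the bench; z up. Inside 50 mm (x) by 114 mm (y): a carrier goes in with its long side along y, 2 mm play all round. Walls 6 mm thick; the middle 76 mm of both long sides is open above z = 50 mm, so fingers may go down there.
- mouth (a point): Point on the column's axis at the top of its straight guides, 130 mm above the bench; axes as feeder. Above it flared lips lead in by about 7 mm per side, up to 145 mm above the bench. A carrier let go in the mouth rests on the slopes of the two catches, its underside 107 to 116 mm above the bench.
- nose_level (a point): Point on the column's axis level with the flat undersides of the catch noses, 104 mm above the bench. When a carrier's top is pushed below this level the catches snap over its ends: push 3 to 5 mm lower, then let it up against the noses. Pushing takes up to about 10 N for the thick and 15 N for the thin carrier, best at the middle of its top.
- catch_left (a joint): Sprung steel catch in the column's +y end wall, 24 mm wide, m: 0 sprung in, 0.004 to 0.006 while a carrier passes. Its nose reaches 6 mm into the column: underside 104 mm above the bench, upright tip 4 mm high, then a slope outward to 119 mm. Spring 1 to 2 N, little friction.
- catch_right (a joint): The same catch in the column's -y end wall; same values.
- follower (a joint): Black spring-loaded plate (42 x 84 mm) that carries the stack in the column; how far it is pushed down, m: 0 with the column empty (its top then 103 mm above the bench), about 0.033 with the thick carrier latched, 0.055 with both latched, stop at 0.063. Spring 4 N at 0, rising by 2.2 N per cm.
- thick_carrier: Loose flat aluminium block, the thicker carrier: 46 mm (x) by 110 mm (y) by 34 mm high, about 0.2 kg. Origin: centre of its underside; z up. Lies flat on the bench at the start. Two small round brass sensor ports are flush with its top, which is otherwise flat.
- thin_carrier: Loose flat aluminium block, the thinner carrier: 46 mm (x) by 110 mm (y) by 22 mm high, about 0.15 kg, otherwise like the thick one. Origin: centre of its underside; z up. Lies flat on the bench at the start.
- pocket_meter: Bystander: orange and grey hand multimeter, 148 x 80 x 46 mm, lying beside the notebook near the front edge; origin at the centre of its underside.
- test_gauge: Bystander: round dial pressure gauge lying on its back, 94 x 67 x 30 mm, at the back left; origin at its underside.
- thread_tape: Bystander: roll of white thread tape, 54 mm across, 14 mm high, at the back right of the feeder; origin at the centre of its underside.
- marker: Bystander: marker pen with a red cap, 135 mm long and 17 mm thick, lying in front of and left of the feeder; origin at its underside.
- screwdriver: Bystander: flat screwdriver with a red handle, 191 mm long, lying on the bench; origin at its underside.
- mug: Bystander: two-coloured mug, 92 mm high; origin at the centre of its underside.

How it is judged:
By the outcome, as a careful person would: the job done as asked, in the order asked, and still so for the second after the job is handed in, with the robot touching nothing.
It also fails if it takes over 69 s, if anything falls off the work surface, if the arm or the gripper's body presses on something with over 40 N, if the wrist force passes 120 N, or if a joint passes its speed limit or range.

## Working session

There is one attempt and no reset: what is moved stays moved. The work goes in short steps, Python scripts to look and compute and a tool call to move; the robot and the scene stay as the last step left them, time stands still between calls to the robot, and variables do not carry over. Pictures are saved under pics/ and viewed, at most 10 in all, crops included, and the job is handed in when it is done.

Besides the shell and the picture viewer there is one more tool, called after "Request:" as name(argument=value, ...) on one line, values as JSON. move_arm: Moves the arm, as the interface text tells. Its arguments: {"type":"object","properties":{"rows":{"type":"array","items":{"type":"array","items":{"type":"number"}}}},"required":["rows"]}

```bash
mkdir -p pics; cat > h.py <<'E'
import numpy as np, cv2
from scipy.spatial.transform import Rotation as R
from workcell import get_obs, optics, close_job, spotter, ctrl
def cal(n):
    c=optics.calibration(n); return np.array(c["camera_matrix"],float),np.array(c["xyz"],float),c["orientation"]
def rot(o):
    o=np.array(o,float); return o if o.shape==(3,3) else R.from_rotvec(o).as_matrix()
def toplane(n,px,z,c=None):
    K,p,o=c or cal(n); px=np.atleast_2d(np.array(px,float))
    d=(rot(o)@np.linalg.inv(K)@np.c_[px,np.ones(len(px))].T).T
    return p+d*((z-p[2])/d[:,2])[:,None]
def proj(n,P,c=None):
    K,p,o=c or cal(n); q=(K@rot(o).T@(np.atleast_2d(P)-p).T).T; return q[:,:2]/q[:,2:]
E
python3 - <<'E'
from h import *
a=optics.get_image("scene");cv2.imwrite("pics/scene.png",a)
b=optics.get_image("side");cv2.imwrite("pics/side.png",b)
for n in("scene","side"):
    print(n,optics.calibration(n))
    for l in("thick_carrier","thin_carrier","feeder","mug","screwdriver","marker"):
        for r in spotter.regions_of(n,l)[:2]:
            m=r["region"].astype(np.uint8)
            print(l,round(r["conf"],2),np.round(r["point"]),m.sum(),np.round(cv2.boxPoints(cv2.minAreaRect(cv2.findNonZero(m)))).tolist() if m.any() else 0)
print(get_obs()["orientation"])
E
```

```text
scene {'camera_matrix': array([[371.77670272,   0.        , 254.69876282],
       [  0.        , 371.77670272, 194.94192236],
       [  0.        ,   0.        ,   1.        ]]), 'xyz': array([-262.77138349,  565.3054296 , 1139.03268853]), 'orientation': array([-1.21361922,  2.3629346 , -0.93403784])}
thick_carrier 0.76 [306. 179.] 330 [[293.0, 186.0], [309.0, 166.0], [320.0, 175.0], [303.0, 195.0]]
thin_carrier 0.83 [183. 268.] 465 [[167.0, 263.0], [199.0, 255.0], [202.0, 270.0], [170.0, 278.0]]
thin_carrier 0.31 [257. 180.] 78 [[253.0, 177.0], [265.0, 174.0], [267.0, 182.0], [255.0, 185.0]]
feeder 0.88 [249. 216.] 1810 [[217.0, 199.0], [268.0, 179.0], [283.0, 219.0], [233.0, 239.0]]
mug 0.84 [326. 153.] 270 [[318.0, 164.0], [324.0, 139.0], [336.0, 142.0], [329.0, 167.0]]
screwdriver 0.78 [163. 309.] 300 [[147.0, 320.0], [182.0, 279.0], [189.0, 284.0], [153.0, 325.0]]
marker 0.42 [250. 212.] 1851 [[217.0, 198.0], [269.0, 179.0], [284.0, 220.0], [231.0, 239.0]]
side {'camera_matrix': array([[396.00752018,   0.        , 258.9988327 ],
       [  0.        , 396.00752018, 194.09823396],
[... 201 characters left out ...]
255. 273.] 600 [[240.0, 263.0], [257.0, 256.0], [271.0, 288.0], [254.0, 296.0]]
thick_carrier 0.18 [246. 206.] 49 [[243.0, 203.0], [250.0, 203.0], [250.0, 209.0], [243.0, 209.0]]
thin_carrier 0.71 [244. 173.] 202 [[231.0, 177.0], [247.0, 162.0], [255.0, 170.0], [239.0, 185.0]]
feeder 0.7 [251. 209.] 1806 [[227.0, 234.0], [242.0, 172.0], [281.0, 182.0], [265.0, 244.0]]
mug 0.95 [267. 318.] 1474 [[252.0, 339.0], [255.0, 291.0], [288.0, 293.0], [286.0, 341.0]]
screwdriver 0.5 [224. 156.] 86 [[217.0, 154.0], [223.0, 150.0], [231.0, 162.0], [225.0, 166.0]]
marker 0.56 [227. 198.] 100 [[223.0, 186.0], [228.0, 186.0], [228.0, 206.0], [223.0, 206.0]]
[ 3.05565458e+00  7.29640632e-01 -4.80601504e-05]
```

View pics/scene.png

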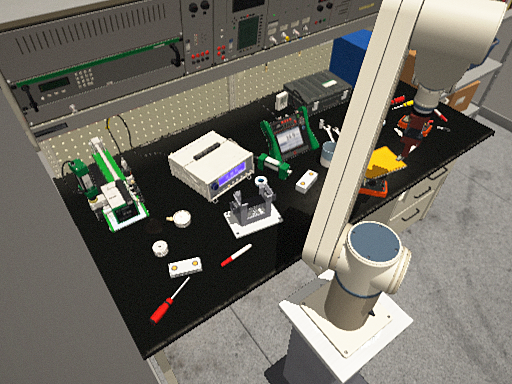

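View pics/side.png

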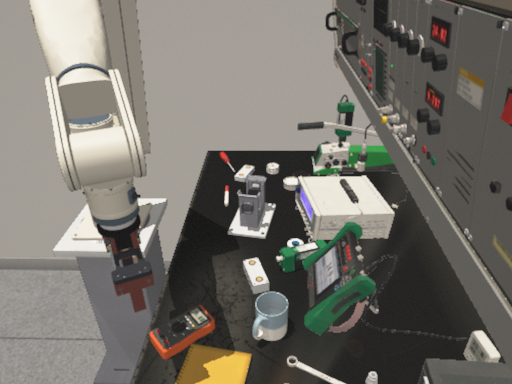

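The scene view shows the feeder at about (250,212), the thick carrier at (306,180) and the thin one at (183,268). In the side view they're at (251,209), (255,273) and (244,173). The mug stands beside the thick carrier. Next I'll work out rough poses by fitting boxes to the masks in both cameras.

```bash
cat >> h.py <<'E'
from scipy.optimize import minimize
def boxpts(x,y,yaw,dx,dy,z0,z1):
    c,s=np.cos(yaw),np.sin(yaw)
    return np.array([[x+c*a-s*b,y+s*a+c*b,z] for a in(-dx/2,dx/2) for b in(-dy/2,dy/2) for z in(z0,z1)])
def hullmask(n,pts,c=None,S=4):
    m=np.zeros((384*S,512*S),np.uint8)
    h=cv2.convexHull(((proj(n,pts,c)+.5)*S).astype(np.float32)).astype(np.int32)
    cv2.fillConvexPoly(m,h,1); return cv2.resize(m.astype(np.float32),(512,384),interpolation=cv2.INTER_AREA)
def fitbox(obs,x0,dims,z0=0):
    # obs: list of (name, mask, cal)
    def cost(v):
        t=0
        for n,m,c in obs:
            h=hullmask(n,boxpts(v[0]*10,v[1]*10,v[2],dims[0],dims[1],z0,z0+dims[2]),c)
            t+=np.abs(h-m).sum()/m.sum()
        return t
    best=None
    for yaw in np.linspace(-np.pi/2,np.pi/2,9)[:-1]:
        r=minimize(cost,[x0[0]/10,x0[1]/10,yaw],method="Nelder-Mead",options=dict(initial_simplex=np.array([[0,0,0],[1.5,0,0],[0,1.5,0],[0,0,.3]])+[x0[0]/10,x0[1]/10,yaw],maxiter=150))
        if best is None or r.fun<best.fun: best=r
    return best.x*[10,10,1],best.fun
E
python3 - <<'E'
from h import *
M={}
for n in("scene","side"):
    optics.get_image(n)
    for l in("thick_carrier","thin_carrier","mug","feeder","marker","thread_tape","screwdriver","pocket_meter","test_gauge"):
        r=spotter.regions_of(n,l)
        if r:
            M[n,l]=r[0]["region"].astype(np.float32)
            print(n,l,round(r[0]["conf"],2),np.round(toplane(n,r[0]["point"],20)[0]))
for l,d in(("thick_carrier",(46,110,34)),("thin_carrier",(46,110,22))):
    obs=[(n,M[n,l],cal(n)) for n in("scene","side") if (n,l) in M]
    for o in([obs]+[[q] for q in obs]):
        x0=toplane(o[0][0],np.argwhere(o[0][1]>0).mean(0)[::-1],d[2]/2)[0]
        print(l,[q[0] for q in o],fitbox(o,x0,d))
# feeder: top + plate corners
big=[cv2.resize(cv2.imread(f"pics/{n}.png")[y:y+80,x:x+80],(400,400),interpolation=cv2.INTER_CUBIC) for n,x,y in(("scene",210,165),("side",215,165))]
cv2.imwrite("pics/feed.png",np.hstack(big))
E
```

```text
scene thick_carrier 0.52 [ 516. -272.   20.]
scene thin_carrier 0.71 [440. 352.  20.]
scene mug 0.79 [ 576. -450.   20.]
scene feeder 0.97 [490.  27.  20.]
scene screwdriver 0.66 [344. 476.  20.]
scene pocket_meter 0.67 [ 327. -501.   20.]
scene test_gauge 0.49 [647. 253.  20.]
side thick_carrier 0.87 [ 508. -275.   20.]
side thin_carrier 0.73 [437. 327.  20.]
side mug 0.71 [ 549. -439.   20.]
side feeder 0.92 [477.  39.  20.]
side marker 0.63 [382. 145.  20.]
side thread_tape 0.51 [ 625. -142.   20.]
side screwdriver 0.54 [335. 494.  20.]
side pocket_meter 0.59 [ 341. -488.   20.]
side test_gauge 0.5 [640. 232.  20.]
thick_carrier ['scene', 'side'] (array([ 5.12289828e+02, -2.80682696e+02,  3.36592497e-01]), np.float64(0.38353782892227173))
thick_carrier ['scene'] (array([ 5.17323183e+02, -2.80278661e+02,  4.14453182e-01]), np.float64(0.23937247693538666))
thick_carrier ['side'] (array([ 5.10717702e+02, -2.80085128e+02,  3.18788090e-01]), np.float64(0.07286585122346878))
thin_carrier ['scene', 'side'] (array([ 4.41563039e+02,  3.44212038e+02, -3.43308174e-01]), np.float64(0.3737874925136566))
thin_carrier ['scene'] (array([ 4.44577451e+02,  3.43750828e+02, -3.45533714e-01]), np.float64(0.057389937341213226))
thin_carrier ['side'] (array([ 4.38302317e+02,  3.43063049e+02, -3.14957108e-01]), np.float64(0.20822538435459137))
```

View pics/feed.png

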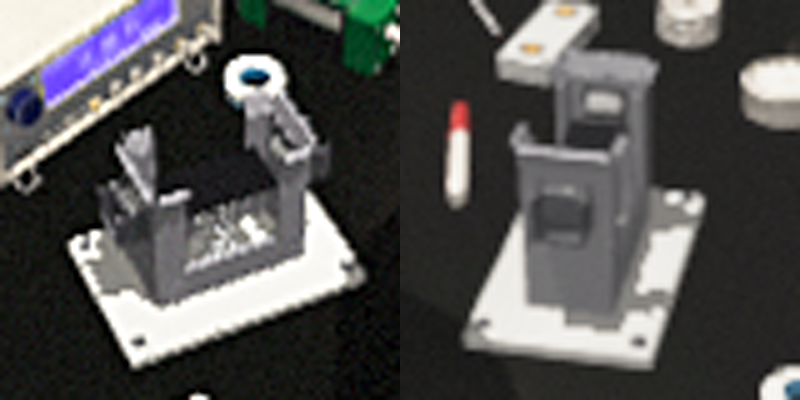

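The crops show the plate's top corners: in the scene crop (68,240), (137,367) and (367,278); in the side crop (65,345), (255,365) and (305,195). I'll fit the feeder to those corners and work out the moves to get above the thick carrier.

```bash
python3 - <<'E'
from h import *
A=toplane("scene",(np.array([[68,236],[137,367],[367,278]])+.5)/5-.5+[210,165],14)
B=toplane("side",(np.array([[65,343],[255,363],[305,193]])+.5)/5-.5+[215,165],14)
for P in(A,B):
    print(np.round(P[:,:2],1).tolist(),"centre",np.round((P[0]+P[2])/2)[:2],"sides",[np.round(np.linalg.norm(P[1]-P[i])) for i in(0,2)],"ang",[np.round(np.degrees(np.arctan2(*(P[1]-P[i])[[1,0]])),1) for i in(0,2)])
o=get_obs();Rm=rot(o["orientation"]);print(np.round(Rm,3),o["ee_pos"],o["t"],o["width"]);
print("wrist cam",cal("wrist")[1],np.round(rot(cal("wrist")[2]),3),cal("wrist")[0])
d=Rm.T@(np.array([511,-281,230])-o["ee_pos"]);print(d)
E
```

```text
[[575.0, 100.1], [437.4, 127.0], [404.5, -66.2]] centre [490.  17.] sides [np.float64(140.0), np.float64(196.0)] ang [np.float64(168.9), np.float64(80.3)]
[[411.7, -81.1], [538.3, -100.9], [572.0, 104.3]] centre [492.  12.] sides [np.float64(128.0), np.float64(208.0)] ang [np.float64(-8.9), np.float64(-99.3)]
[[ 0.892  0.452 -0.   ]
 [ 0.452 -0.892  0.   ]
 [-0.    -0.    -1.   ]] [ 282.39652854 -557.53293965  222.6734811 ] 1.7 88.21256532206466
wrist cam [ 343.16964335 -526.27647702  384.43030557] [[ 0.453 -0.864 -0.222]
 [-0.892 -0.438 -0.112]
 [-0.     0.249 -0.969]] [[281.59938902   0.         255.7586556 ]
 [  0.         281.59938902 193.27773339]
 [  0.           0.           1.        ]]
[ 328.88656795 -143.40030432   -7.32597414]
```

Feeder: about (491,14), yaw about -9.5°. Thick carrier: about (511,-281), yaw about +18.5°. I'll move over the thick carrier and look with the wrist camera.

Request:
move_arm(rows=[[5.5, -2.4, 0, 0, 100], [5.5, -2.4, 0, 0, 100], [5.5, -2.4, 0, 0, 100], [5.5, -2.4, 0, 0, 100], [5.5, -2.4, 0, 0, 100], [5.4, -2.4, 0, 0, 100]])

```text
t: 2.45
ee_pos: [512.0, -278.9, 222.9]
orientation: [3.055, 0.73, 0.001]
ft_force: [1.2, -0.5, -1.3]
width: 87.9
grasp_force: 0.0
```

Request:
move_arm(rows=[[0, 0, 0, -10.2, 100], [0, 0, 0, -10.2, 100], [0, 0, 0, -10.2, 100], [0, 0, 0, -10.2, 100], [0, 0, 0, -10.2, 100], [0, 0, 0, -10.2, 100], [0, 0, 0, -10.2, 100], [0, 0, 0, -10.2, 100], [0, 0, 0, 0, 100], [0, 0, 0, 0, 100]])

```text
t: 3.7
ee_pos: [510.8, -280.4, 222.7]
orientation: [-1.841, -2.546, 0.0]
ft_force: [-0.1, -0.9, -0.8]
width: 87.7
grasp_force: 0.0
```

```bash
cat >> h.py <<'E'
def pose():
    o=get_obs();Rm=rot(o["orientation"])
    print("t",round(o["t"],2),"tcp",np.round(o["ee_pos"],1),"ytool",round(np.degrees(np.arctan2(Rm[1,1],Rm[0,1])),2),"z",np.round(Rm[:,2],3),"w",round(o["width"],1),"F",np.round(o["ft_force"],1),"g",np.round(o["grasp_force"],1)); return o
def goto(p,ydeg):
    """shift (cm, in tool axes as they stand now) and turn needed"""
    o=get_obs();Rm=rot(o["orientation"])
    print("shift cm",np.round(Rm.T@(np.array(p)-o["ee_pos"])/10,2),"turn",round(-((ydeg-np.degrees(np.arctan2(Rm[1,1],Rm[0,1]))+90)%180-90),2))
E
cat > look.py <<'E'
from h import *
import sys
l,hgt,name=sys.argv[1],float(sys.argv[2]),sys.argv[3]
pose();c=cal("wrist");a=optics.get_image("wrist");cv2.imwrite(f"pics/{name}.png",a)
for r in spotter.regions_of("wrist",l)[:2]:
    m=r["region"].astype(np.float32)
    x0=toplane("wrist",r["point"],hgt/2,c)[0]
    v,f=fitbox([("wrist",m,c)],x0,(46,110,hgt))
    print(l,round(r["conf"],2),np.round(r["point"]),m.sum(),"xy",np.round(v[:2],1),"yaw",round(np.degrees(v[2]),2),"cost",round(f,3))
E
python3 look.py thick_carrier 34 w1
```

```text
t 3.7 tcp [ 510.8 -280.4  222.7] ytool 18.26 z [-0.  0. -1.] w 87.7 F [-0.1 -0.9 -0.8] g 0.0
thick_carrier 0.66 [256. 175.] 3158.0 xy [ 512.2 -280.3] yaw -160.72 cost 0.026
```

View pics/w1.png

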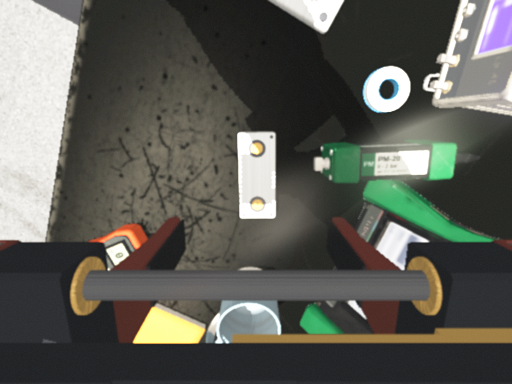

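The wrist view shows the thick carrier cleanly at (256,175), and the fitted box agrees. The green PM-20 device (right of it, from column 315) and the green tester stand (365,185) are nearby. I'll check clearance for the gripper body before going down.

```bash
python3 - <<'E'
from h import *
for px in((316,163),(345,185),(367,187),(330,225),(375,225),(310,312)):
    print(px)
    for z in(20,60,90,120,150):
        P=toplane("wrist",px,z)[0]; 
        u=P[:2]-[512.2,-280.3]; a=np.radians(19.3)
        print("  z",z,np.round(P[:2]),"alongY",round(u@[np.cos(a),np.sin(a)]),"alongX",round(u@[-np.sin(a),np.cos(a)]),"side px",np.round(proj("side",P)[0]))
a=cv2.imread("pics/side.png")[190:350,220:400]
cv2.imwrite("pics/stand.png",cv2.resize(a,None,fx=4,fy=3.75,interpolation=cv2.INTER_CUBIC)[:600,:720])
goto([512.2,-280.3,60],19.28)
E
```

```text
(316, 163)
  z 20 [ 581. -241.] alongY 78 alongX 14 side px [279. 265.]
  z 60 [ 571. -238.] alongY 69 alongX 20 side px [276. 254.]
  z 90 [ 563. -236.] alongY 63 alongX 25 side px [273. 245.]
  z 120 [ 556. -234.] alongY 57 alongX 29 side px [271. 236.]
  z 150 [ 549. -232.] alongY 50 alongX 34 side px [268. 227.]
(345, 185)
  z 20 [ 628. -256.] alongY 117 alongX -16 side px [295. 269.]
  z 60 [ 613. -252.] alongY 105 alongX -6 side px [291. 257.]
  z 90 [ 602. -248.] alongY 95 alongX 1 side px [287. 248.]
  z 120 [ 590. -245.] alongY 85 alongX 8 side px [283. 239.]
  z 150 [ 579. -242.] alongY 76 alongX 14 side px [279. 230.]
(367, 187)
  z 20 [ 657. -249.] alongY 147 alongX -19 side px [305. 267.]
  z 60 [ 639. -246.] alongY 131 alongX -9 side px [299. 256.]
  z 90 [ 625. -243.] alongY 119 alongX -2 side px [295. 247.]
  z 120 [ 611. -240.] alongY 107 alongX 5 side px [290. 238.]
  z 150 [ 597. -237.] alongY 95 alongX 12 side px [286. 229.]
(330, 225)
  z 20 [ 631. -315.] alongY 100 alongX -72 side px [297. 283.]
  z 60 [ 615. -304.] alongY 89 alongX -56 side px [292. 269.]
  z 9
[... 178 characters left out ...]
38.]
(375, 225)
  z 20 [ 689. -295.] alongY 162 alongX -73 side px [318. 278.]
  z 60 [ 667. -286.] alongY 144 alongX -57 side px [311. 265.]
  z 90 [ 651. -280.] alongY 131 alongX -46 side px [305. 256.]
  z 120 [ 635. -273.] alongY 118 alongX -34 side px [299. 245.]
  z 150 [ 618. -267.] alongY 105 alongX -22 side px [294. 235.]
(310, 312)
  z 20 [ 654. -453.] alongY 77 alongX -210 side px [310. 323.]
  z 60 [ 636. -427.] alongY 69 alongX -179 side px [303. 303.]
  z 90 [ 623. -407.] alongY 62 alongX -156 side px [297. 289.]
  z 120 [ 609. -388.] alongY 56 alongX -133 side px [292. 274.]
  z 150 [ 596. -368.] alongY 50 alongX -111 side px [286. 260.]
shift cm [-0.03  0.13 16.27] turn -0.95
```

View pics/stand.png

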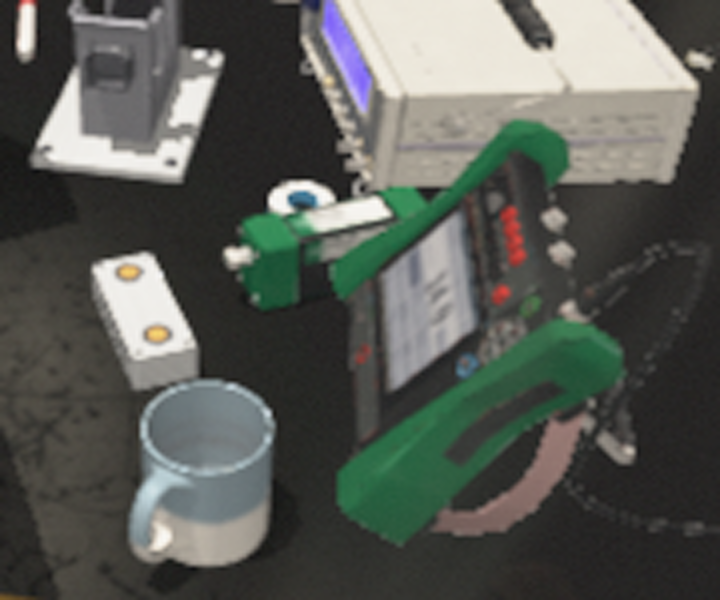

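The crop shows the stand's near lip at (335,290), which puts it low and about 147 mm away. The PM-20 nozzle at (235,258) is about 73 mm away. With fingers at 75 % both clear. Descending to grasp.

Request:
move_arm(rows=[[0, 0.13, 4, -1, 75], [0, 0, 5, 0, 75], [0, 0, 5, 0, 75], [0, 0, 4, 0, 75], [0, 0, 2, 0, 75], [0, 0, 1.4, 0, 75], [0, 0, 0, 0, 75], [0, 0, 0, 0, 75]])

```text
t: 4.8
ee_pos: [513.0, -280.5, 9.9]
orientation: [1.813, 2.563, 0.0]
ft_force: [0.5, 0.5, 0.2]
width: 65.9
grasp_force: 0.0
```

Request:
move_arm(rows=[[0, 0, 0, 0, 30], [0, 0, 0, 0, 30], [0, 0, 0, 0, 30], [0, 0, 0, 0, 30], [0, 0, 0, 0, 30], [0, 0, 0, 0, 30]])

```text
t: 5.55
ee_pos: [512.4, -280.2, 9.3]
orientation: [1.814, 2.564, 0.0]
ft_force: [-1.6, 0.8, 6.8]
width: 45.9
grasp_force: 30.0
```

Request:
move_arm(rows=[[0, 0, -2, 0, 30], [0, 0, -4, 0, 30], [0, 0, -5, 0, 30], [0, 0, -5, 0, 30], [0, 0, -5, 0, 30], [0, 0, -5, 0, 30], [4, 0.5, 0, 0, 30], [5, 0.7, 0, 0, 30], [5, 0.7, 0, 0, 30], [4.9, 0.6, 0, 0, 30]])

```text
t: 6.8
ee_pos: [471.7, -92.0, 269.4]
orientation: [1.814, 2.564, 0.0]
ft_force: [0.7, 0.7, -2.0]
width: 45.6
grasp_force: 30.0
```

Request:
move_arm(rows=[[0, 0, 0, 9.6, 30], [0, 0, 0, 9.6, 30], [0, 0, 0, 9.6, 30], [0, 0, 0, 0, 30], [0, 0, 0, 0, 30], [0, 0, 0, 0, 30]])

```text
t: 7.55
ee_pos: [472.6, -93.5, 268.8]
orientation: [2.393, 2.035, 0.0]
ft_force: [-0.1, -0.3, -2.2]
width: 45.6
grasp_force: 30.0
```

```bash
python3 - <<'E'
from h import *
pose();c=cal("wrist");a=optics.get_image("wrist")
b=a[0:300].copy()
cv2.imwrite("pics/w2.png",cv2.resize(a[:260,100:420],None,fx=2.3,fy=2.3,interpolation=cv2.INTER_CUBIC))
np.savez("w2.npz",K=c[0],p=c[1],o=np.array(c[2]))
E
```

```text
t 7.55 tcp [472.6 -93.5 268.8] ytool -9.24 z [ 0.  0. -1.] w 45.6 F [-0.1 -0.3 -2.2] g 30.0
```

View pics/w2.png

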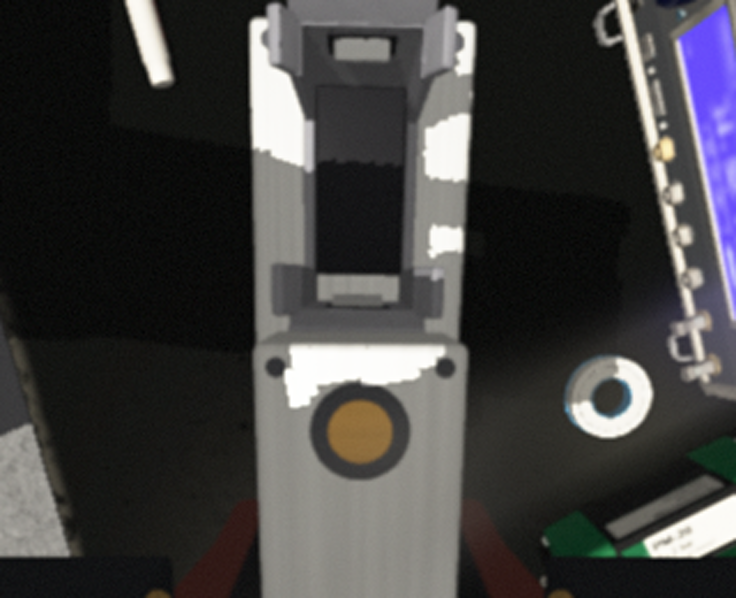

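The wrist view shows the feeder column nearly aligned. The follower plate corners are at crop (316,86), (407,86), (403,274) and (317,274), with base-plate corners at (250,20) and (475,22). The held carrier's front top corners are at (256,345) and (468,345).

```bash
python3 - <<'E'
from h import *
d=np.load("w2.npz");c=(d["K"],d["p"],d["o"])
f=lambda q,z:toplane("wrist",(np.array(q)+.5)/2.3-.5+[100,0],z,c)[:,:2]
o=pose();a=np.radians(-9.24);ex=np.array([np.cos(a),np.sin(a)]);ey=np.array([-ex[1],ex[0]])
def loc(P): return np.round((P-o["ee_pos"][:2])@np.c_[ex,ey],1).tolist()
F=f([(316,86),(407,86),(403,274),(317,274)],103);print("follower",loc(F),"centre",F.mean(0),loc(F.mean(0)))
e=(F[0]-F[3]+F[1]-F[2]);print("yaw",np.degrees(np.arctan2(-e[0],e[1])))
print("plate far",loc(f([(250,20),(475,22)],14)),"plate sides",loc(f([(255,200),(469,200)],14)))
print("outer lips near",loc(f([(273,265),(442,268),(275,315),(440,316)],145)),"far",loc(f([(266,5),(460,10),(300,75),(424,75)],145)))
print("inner slot",loc(f([(303,240),(414,240),(303,125),(417,125)],50)))
print("near catch nose",loc(f([(333,294),(383,294)],106)),"far",loc(f([(333,38),(394,38)],104)))
print("carrier",loc(f([(256,345),(468,345),(262,590),(457,590)],293.5)))
E
```

```text
t 7.6 tcp [472.6 -93.5 268.7] ytool -9.27 z [-0. -0. -1.] w 45.9 F [-0.1  0.8 -2.2] g 30.0
follower [[-19.5, 153.9], [22.1, 153.9], [21.7, 70.8], [-20.3, 70.8]] centre [491.63262037  17.18992681] [1.0, 112.3]
yaw -9.641424581951249
plate far [[-61.9, 211.0], [66.1, 210.1]] plate sides [[-62.8, 114.7], [66.7, 114.8]]
outer lips near [[-36.3, 74.2], [35.5, 73.0], [-36.1, 53.3], [35.3, 52.9]] far [[-35.9, 171.3], [39.4, 169.6], [-23.2, 146.9], [26.0, 146.9]]
inner slot [[-31.2, 89.6], [31.1, 89.7], [-30.0, 148.7], [31.4, 148.8]]
near catch nose [[-12.5, 61.3], [12.0, 61.4]] far [[-11.5, 173.1], [15.8, 173.1]]
carrier [[-21.4, 55.0], [23.2, 55.0], [-22.1, -1.4], [23.1, -1.4]]
```

Request:
move_arm(rows=[[3, 0.05, 0, 0.4, 30], [4, 0, 0, 0, 30], [3.2, 0, 0, 0, 30], [1, 0, 3, 0, 30], [0, 0, 4, 0, 30], [0, 0, 3, 0, 30], [0, 0, 0.8, 0, 30], [0, 0, 0, 0, 30], [0, 0, 0, 0, 30]])

```text
t: 8.72
ee_pos: [492.9, 16.8, 161.9]
orientation: [2.401, 2.024, 0.003]
ft_force: [0.1, -0.4, -2.5]
width: 45.8
grasp_force: 30.0
```

```bash
python3 - <<'E'
from h import *
pose();c=cal("wrist");a=optics.get_image("wrist")
cv2.imwrite("pics/w3.png",cv2.resize(a[60:320,100:420],None,fx=2.3,fy=2.3,interpolation=cv2.INTER_CUBIC))
np.savez("w3.npz",K=c[0],p=c[1],o=np.array(c[2]))
E
```

```text
t 8.72 tcp [492.9  16.8 161.9] ytool -9.74 z [ 0.002  0.    -1.   ] w 45.8 F [ 0.1 -0.4 -2.5] g 30.0
```

View pics/w3.png

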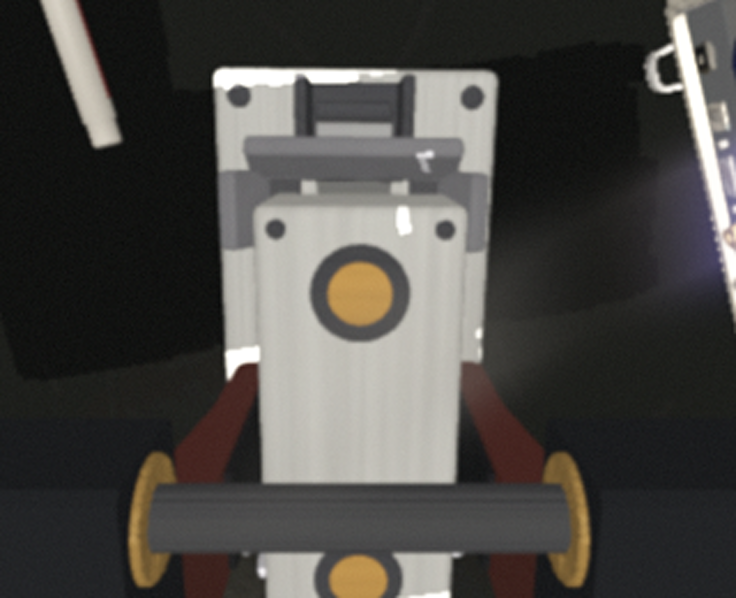

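The carrier hangs over the column: its front edge is centred at crop column 361, while the lips and plate are centred at about 354. The arm may not have settled yet, so I'll settle it and re-check the numbers.

Request:
move_arm(rows=[[0, 0, 0, 0, 30], [0, 0, 0, 0, 30]])

```text
t: 9.02
ee_pos: [492.2, 16.8, 161.2]
orientation: [2.402, 2.024, 0.001]
ft_force: [-0.2, 0.4, -2.8]
width: 46.0
grasp_force: 30.0
```

```bash
python3 - <<'E'
from h import *
d=np.load("w3.npz");c=(d["K"],d["p"],d["o"])
f=lambda q,z:toplane("wrist",(np.array(q)+.5)/2.3-.5+[100,60],z,c)[:,:2]
o=pose();a=np.radians(-9.74);ex=np.array([np.cos(a),np.sin(a)]);ey=np.array([-ex[1],ex[0]])
def loc(P): return np.round((P-np.array([492.9,16.8]))@np.c_[ex,ey],1).tolist()
print("plate far",loc(f([(214,70),(497,72)],14)))
print("wing lips",loc(f([(220,172),(487,172),(222,248),(485,248)],145)))
print("end lip",loc(f([(246,137),(463,137)],145)))
print("carrier",loc(f([(256,207),(466,207)],161.9+24.7)))
E
```

```text
t 9.03 tcp [492.2  16.8 161.2] ytool -9.74 z [ 0.001  0.    -1.   ] w 46.0 F [-0.2  0.4 -2.8] g 30.0
plate far [[-64.8, 99.4], [62.9, 98.7]]
wing lips [[-37.2, 60.3], [35.0, 60.3], [-37.7, 39.5], [35.4, 39.6]]
end lip [[-29.8, 69.4], [28.1, 69.5]]
carrier [[-21.4, 54.9], [22.8, 55.0]]
```

Request:
move_arm(rows=[[0, -0.1, 0.5, 0, 30], [0, 0, 0.8, 0, 30], [0, 0, 0.5, 0, 30], [0, 0, 0.4, 0, 30], [0, 0, 0.4, 0, 30], [0, 0, 0, 0, 30], [0, 0, 0, 0, 30]])

```text
t: 9.9
ee_pos: [491.0, 17.0, 134.7]
orientation: [2.402, 2.025, 0.0]
ft_force: [0.2, 0.4, -1.3]
width: 45.6
grasp_force: 30.0
```

Request:
move_arm(rows=[[0, 0, 0.4, 0, 30], [0, 0, 0.3, 0, 30], [0, 0, 0.1, 0, 30], [0, 0, 0, 0, 30], [0, 0, 0, 0, 30]])

```text
t: 10.52
ee_pos: [491.0, 17.0, 126.7]
orientation: [2.402, 2.025, 0.0]
ft_force: [0.2, -0.2, -2.1]
width: 45.7
grasp_force: 30.0
```

Request:
move_arm(rows=[[0, 0, 0, 0, 65], [0, 0, 0, 0, 75], [0, 0, 0, 0, 75], [0, 0, -2, 0, 75], [0, 0, -2.5, 0, 75], [0, 0, -1, 0, 40], [0, 0, 0, 0, 0], [0, 0, 0, 0, 0], [0, 0, 0, 0, 0], [0, 0, 0, 0, 0]])

```text
t: 11.78
ee_pos: [490.7, 17.0, 181.2]
orientation: [-2.401, -2.024, 0.001]
ft_force: [-0.1, -0.4, 0.1]
width: 19.3
grasp_force: 0.0
```

```bash
python3 - <<'E'
from h import *
pose()
a=optics.get_image("wrist");b=optics.get_image("side")
x=cv2.resize(a[60:330,110:400],(400,372));y=cv2.resize(b[165:245,215:301],(400,372),interpolation=cv2.INTER_CUBIC)
cv2.imwrite("pics/w4.png",np.hstack([x,y]))
E
```

```text
t 11.78 tcp [490.7  17.  181.2] ytool -9.74 z [-0.001 -0.    -1.   ] w 19.3 F [-0.1 -0.4  0.1] g 0.0
```

View pics/w4.png

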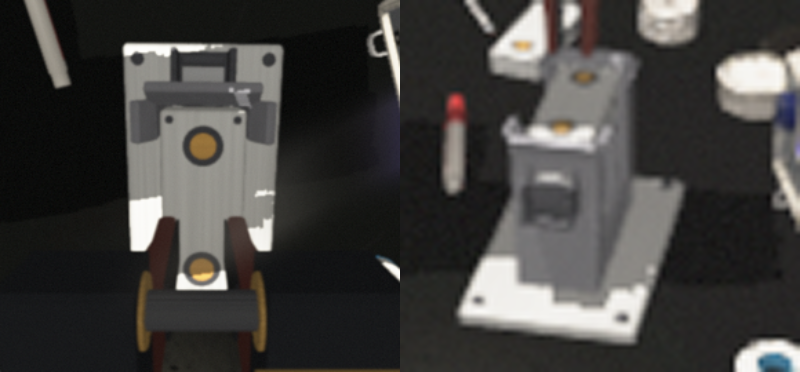

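The thick carrier sits level in the mouth: both ports are visible and evenly inside the lips. Closing the fingers and pushing at the middle.

Request:
move_arm(rows=[[0, 0, 0, 0, 0], [0, 0, 0, 0, 0], [0, 0, 1.2, 0, 0], [0, 0, 1.5, 0, 0], [0, 0, 0.8, 0, 0], [0, 0, 0.8, 0, 0], [0, 0, 0.6, 0, 0], [0, 0, 0.6, 0, 0], [0, 0, 0.5, 0, 0], [0, 0, 0, 0, 0]])

```text
t: 13.12
ee_pos: [490.8, 17.0, 121.5]
orientation: [-2.402, -2.025, 0.0]
ft_force: [-1.5, 0.3, 3.6]
width: 0.4
grasp_force: 1.7
```

Request:
move_arm(rows=[[0, 0, 0.4, 0, 0], [0, 0, 0.4, 0, 0], [0, 0, 0.4, 0, 0], [0, 0, 0.4, 0, 0], [0, 0, 0, 0, 0], [0, 0, 0, 0, 0]])

```text
t: 13.88
ee_pos: [490.8, 17.0, 106.0]
orientation: [-2.402, -2.025, 0.0]
ft_force: [-3.8, -0.5, 6.1]
width: 0.4
grasp_force: 3.4
```

Request:
move_arm(rows=[[0, 0, 0.3, 0, 0], [0, 0, 0.3, 0, 0], [0, 0, 0.05, 0, 0], [0, 0, 0, 0, 0], [0, 0, 0, 0, 0]])

```text
t: 14.5
ee_pos: [490.8, 17.0, 99.7]
orientation: [-2.402, -2.025, 0.0]
ft_force: [-3.9, 0.5, 9.4]
width: 0.7
grasp_force: 4.6
```

Request:
move_arm(rows=[[0, 0, -0.3, 0, 0], [0, 0, -0.3, 0, 0], [0, 0, 0, 0, 0]])

```text
t: 14.88
ee_pos: [491.5, 17.0, 105.4]
orientation: [2.401, 2.024, 0.002]
ft_force: [-0.7, 0.0, 0.4]
width: 0.8
grasp_force: 0.0
```

The force vanishes at 105.4, so the carrier is held down at about 104. Now up and over to the thin carrier.

Request:
move_arm(rows=[[0, 0, -3, 0, 0], [0, 0, -5, 0, 0], [0, 0, -5, 0, 40], [4, -1.3, 0, 0, 80], [5.5, -1.8, 0, 0, 80], [5.5, -1.9, 0, 0, 80], [5.5, -1.9, 0, 0, 80], [5.5, -1.8, 0, 0, 80], [5.4, -1.8, 0, 0, 80], [0, 0, 0, 10, 80]])

```text
t: 16.12
ee_pos: [439.9, 347.9, 234.8]
orientation: [-2.568, -1.808, -0.002]
ft_force: [0.3, -0.2, 0.3]
width: 69.7
grasp_force: 0.0
```

Request:
move_arm(rows=[[0, 0, 0, 0, 80], [0, 0, 0, 0, 80], [0, 0, 0, 0, 80], [0, 0, 0, 0, 80]])

```text
t: 16.62
ee_pos: [440.8, 343.8, 235.3]
orientation: [-2.569, -1.808, -0.0]
ft_force: [0.1, 0.2, 0.8]
width: 70.2
grasp_force: 0.0
```

```bash
python3 look.py thin_carrier 22 w5; python3 - <<'E'
from h import *
for l in("marker","screwdriver","thread_tape","test_gauge","feeder"):
    for r in spotter.find_in("wrist",l)[:1]: print(l,round(r["conf"],2),np.round(r["point"]),np.round(toplane("wrist",r["point"],10)[0]))
E
```

```text
t 16.62 tcp [440.8 343.8 235.3] ytool -19.75 z [ 0.  0. -1.] w 70.2 F [0.1 0.2 0.8] g 0.0
thin_carrier 0.65 [255. 172.] 2726.0 xy [441.3 344.4] yaw -19.89 cost 0.027
marker 0.75 [264. 303.] [382. 143.  10.]
screwdriver 0.72 [150.  99.] [343. 482.  10.]
test_gauge 0.91 [411. 185.] [641. 252.  10.]
feeder 0.86 [325. 319.] [464.  82.  10.]
```

```bash
python3 - <<'E'
from h import *
P=toplane("scene",[(160,248),(152,250),(168,250),(160,256)],14)
u=P[:,:2]-[441.3,344.4];a=np.radians(-19.9)
print(np.round(P),"toolY",np.round(u@[np.cos(a),np.sin(a)]),"toolX",np.round(u@[-np.sin(a),np.cos(a)]))
goto([441.3,344.4,5.5],-19.89)
E
```

```text
[[562. 380.  14.]
 [571. 407.  14.]
 [538. 360.  14.]
 [531. 395.  14.]] toolY [102. 101.  85.  67.] toolX [ 75. 103.  48.  78.]
shift cm [ 0.04  0.06 22.97] turn 0.15
```

Request:
move_arm(rows=[[0.04, 0.05, 4, 0, 75], [0, 0, 5, 0, 75], [0, 0, 5, 0, 75], [0, 0, 4, 0, 75], [0, 0, 3, 0, 75], [0, 0, 1.5, 0, 75], [0, 0, 0.4, 0, 75], [0, 0, 0, 0, 75], [0, 0, 0, 0, 75]])

```text
t: 18.1
ee_pos: [441.9, 345.0, 7.3]
orientation: [-2.569, -1.808, -0.003]
ft_force: [-0.7, -0.3, 0.8]
width: 66.1
grasp_force: 0.0
```

Request:
move_arm(rows=[[0, 0, 0, 0, 30], [0, 0, 0, 0, 30], [0, 0, 0, 0, 30], [0, 0, 0, 0, 30], [0, 0, 0, 0, 30], [0, 0, 0, 0, 30]])

```text
t: 18.85
ee_pos: [441.4, 344.6, 6.6]
orientation: [2.569, 1.808, 0.001]
ft_force: [0.1, -0.8, 5.4]
width: 45.7
grasp_force: 30.0
```

Request:
move_arm(rows=[[0, 0, -2, 0, 30], [0, 0, -4, 0, 30], [0, 0, -5, 0, 30], [0, 0, -5, 0, 30], [0, 0, -5, 0, 30], [0, 0, -2, 0, 30], [-3, 1.6, 0, 0, 30], [-5, 2.7, 0, 0, 30], [-5, 2.7, 0, 0, 30], [-5, 2.7, 0, 0, 30]])

```text
t: 20.1
ee_pos: [471.3, 140.6, 237.1]
orientation: [2.569, 1.808, 0.001]
ft_force: [0.7, -0.6, -2.1]
width: 45.9
grasp_force: 30.0
```

Request:
move_arm(rows=[[-5, 2.7, 0, 0, 30], [-4, 2.2, 0, 0, 30], [-2.15, 1.14, 0, 0, 30], [0, 0, 0, -10, 30], [0, 0, 2, 0, 30], [0, 0, 3, 0, 30], [0, 0, 1, 0, 30], [0, 0, 0, 0, 30], [0, 0, 0, 0, 30], [0, 0, 0, 0, 30]])

```text
t: 21.35
ee_pos: [491.5, 17.0, 177.1]
orientation: [2.401, 2.024, 0.002]
ft_force: [0.0, -0.3, -2.6]
width: 45.6
grasp_force: 30.0
```

```bash
python3 - <<'E'
from h import *
pose();goto([491,17,160],-9.74)
E
```

```text
t 21.35 tcp [491.5  17.  177.1] ytool -9.73 z [ 0.002  0.    -1.   ] w 45.6 F [ 0.  -0.3 -2.6] g 30.0
shift cm [-0.01 -0.05  1.71] turn 0.01
```

Request:
move_arm(rows=[[0, 0, 1.5, 0, 30], [0, 0, 1, 0, 30], [0, 0, 0.6, 0, 30], [0, 0, 0.6, 0, 30], [0, 0, 0.5, 0, 30], [0, 0, 0, 0, 30], [0, 0, 0, 0, 30]])

```text
t: 22.22
ee_pos: [491.0, 16.9, 134.3]
orientation: [2.402, 2.025, 0.0]
ft_force: [-0.0, -0.0, -1.5]
width: 46.0
grasp_force: 30.0
```

Request:
move_arm(rows=[[0, 0, 0.4, 0, 30], [0, 0, 0.4, 0, 30], [0, 0, 0.2, 0, 30], [0, 0, 0, 0, 30], [0, 0, 0, 0, 30]])

```text
t: 22.85
ee_pos: [490.9, 16.9, 124.2]
orientation: [2.402, 2.025, 0.0]
ft_force: [0.2, 0.8, -1.3]
width: 45.6
grasp_force: 30.0
```

Free of contact. Releasing, rising, closing the fingers and checking.

Request:
move_arm(rows=[[0, 0, 0, 0, 65], [0, 0, 0, 0, 75], [0, 0, 0, 0, 75], [0, 0, -2, 0, 75], [0, 0, -2.5, 0, 75], [0, 0, -1, 0, 40], [0, 0, 0, 0, 0], [0, 0, 0, 0, 0], [0, 0, 0, 0, 0], [0, 0, 0, 0, 0]])

```text
t: 24.1
ee_pos: [490.6, 16.9, 178.6]
orientation: [-2.402, -2.024, 0.001]
ft_force: [0.2, -0.4, -0.3]
width: 19.0
grasp_force: 0.0
```

```bash
python3 - <<'E'
from h import *
pose()
a=optics.get_image("wrist");b=optics.get_image("side")
x=cv2.resize(a[60:330,110:400],(400,372));y=cv2.resize(b[165:245,215:301],(400,372),interpolation=cv2.INTER_CUBIC)
cv2.imwrite("pics/w6.png",np.hstack([x,y]))
E
```

```text
t 24.1 tcp [490.6  16.9 178.6] ytool -9.74 z [-0.001  0.    -1.   ] w 19.0 F [ 0.2 -0.4 -0.3] g 0.0
```

View pics/w6.png

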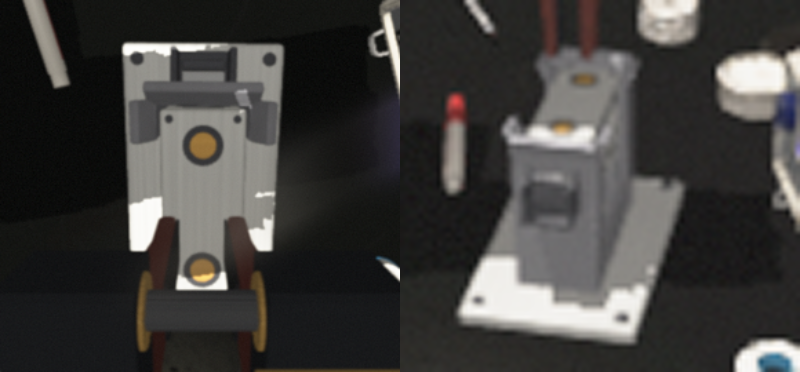

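The thin carrier sits level in the mouth, with both ports visible and evenly inside the lips. Pushing it down at the middle.

Request:
move_arm(rows=[[0, 0, 0, 0, 0], [0, 0, 0, 0, 0], [0, 0, 1.2, 0, 0], [0, 0, 1.5, 0, 0], [0, 0, 0.8, 0, 0], [0, 0, 0.6, 0, 0], [0, 0, 0, 0, 0]])

```text
t: 25.08
ee_pos: [490.6, 16.9, 137.6]
orientation: [-2.401, -2.024, 0.001]
ft_force: [0.5, 0.2, 0.3]
width: 0.4
grasp_force: 0.0
```

Request:
move_arm(rows=[[0, 0, 0.6, 0, 0], [0, 0, 0.6, 0, 0], [0, 0, 0.5, 0, 0], [0, 0, 0.5, 0, 0], [0, 0, 0.4, 0, 0], [0, 0, 0, 0, 0], [0, 0, 0, 0, 0]])

```text
t: 25.95
ee_pos: [491.6, 17.2, 112.7]
orientation: [2.402, 2.024, 0.002]
ft_force: [0.0, 1.6, 8.9]
width: 0.4
grasp_force: 4.4
```

Request:
move_arm(rows=[[0, 0, 0.4, 0, 0], [0, 0, 0.4, 0, 0], [0, 0, 0.3, 0, 0], [0, 0, 0.2, 0, 0], [0, 0, 0, 0, 0], [0, 0, 0, 0, 0]])

```text
t: 26.7
ee_pos: [491.7, 17.2, 100.0]
orientation: [2.401, 2.024, 0.003]
ft_force: [-1.9, 2.0, 12.3]
width: 0.6
grasp_force: 6.1
```

Request:
move_arm(rows=[[0, 0, 0.05, 0, 0], [0, 0, 0, 0, 0], [0, 0, -0.3, 0, 0], [0, 0, -0.3, 0, 0], [0, 0, 0, 0, 0]])

```text
t: 27.32
ee_pos: [490.9, 16.9, 104.7]
orientation: [2.402, 2.025, 0.0]
ft_force: [-0.3, -0.8, -0.5]
width: 0.6
grasp_force: 0.0
```

Request:
move_arm(rows=[[0, 0, -3, 0, 0], [0, 0, -5, 0, 0], [0, 0, -5, 0, 0], [-5, 0, -3, 0, 0], [-5, 0, -2, 0, 0], [-1, 0, 0, 0, 0], [0, 0, 0, 0, 0], [0, 0, 0, 0, 0], [0, 0, 0, 0, 0]])

```text
t: 28.45
ee_pos: [472.1, -90.5, 283.9]
orientation: [-2.4, -2.026, 0.001]
ft_force: [-0.6, 0.9, 0.1]
width: 0.5
grasp_force: 0.0
```

```bash
python3 - <<'E'
from h import *
pose()
a=optics.get_image("wrist");b=optics.get_image("side")
x=cv2.resize(a[0:200,150:365],(430,400),interpolation=cv2.INTER_CUBIC);y=cv2.resize(b[165:245,215:289],(370,400),interpolation=cv2.INTER_CUBIC)
cv2.imwrite("pics/w7.png",np.hstack([x,y]))
E
```

```text
t 28.45 tcp [472.1 -90.5 283.9] ytool -9.66 z [-0.001  0.    -1.   ] w 0.5 F [-0.6  0.9  0.1] g 0.0
```

View pics/w7.png

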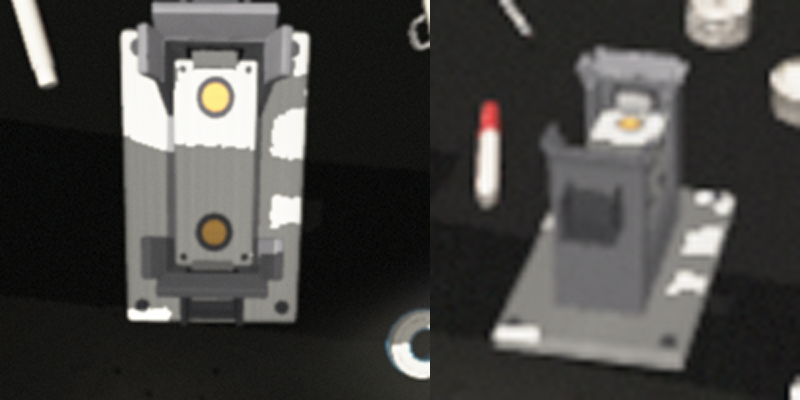

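The thin carrier lies level below both noses: the catches overlap its ends at crop (215,58) and (213,265), both ports are visible, and the side view agrees. Handing in.

```bash
python3 -c "
from workcell import close_job
print(close_job())"
```

```text
the job is handed in; nothing more can be done
None
```

The job is handed in at about 28.5 s on the robot clock: the thick carrier went in first, then the thin one on top. In the last pictures the thin one lies level with both catches over its ends. The thick one is hidden beneath it, but it had held under the catches when pushed. The arm never touched the other things on the bench.

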